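# Set the chipper's bed-knife gap to the gauge

### The job

The garden chipper's bed-knife gap is too wide. Turn the T-handle adjusting screw on the bridge, clockwise to close, until the 3 mm gauge lying in the gap just drags - lightly held when you try it by hand, never clamped - and then draw the gauge out of the gap against that drag and lay it flat in the empty end of the tin tray. Leave the spark plugs and the other loose parts where they are.

Things in the scene. Friction and masses are not known exactly. Their poses are not given: they have to be found in the camera images.
- gap (a point): Knife gap of the chipper head (fixed): centre of the gap, on the top face of the knife bolted on the dark 250 mm disc, 66 mm above the bench, straight under the adjusting screw. x: level, the way the gauge is drawn out; z: up. Over it hangs the bed knife, in a grey holder under the green bridge: steel, x = -15 to 15 mm, y = -60 to 60 mm.
- chipper: The chipper head, hopper off: grey bearing stand, flat knife disc, green bridge. Origin on the bench under the screw, axes as of the gap. Bridge: 44 mm wide (x), 258 mm long, top 122 mm above the bench, round the screw a 30 mm boss up to 128 mm. Disc: centre at x = -70 mm, rim at 55 mm. A grey sill, level with the disc knife's top, carries the gauge outside: x = 58 to 142 mm, 70 mm wide.
- screw (a joint): Angle of the adjusting screw: grows clockwise from above, lowering the bed knife 4 mm a turn. Starts at 0 to 0.8, turns from -1.2 to 7.5, takes 0.05 N m, stays where left; touching the gauge is not felt on it. The bed knife's height in its holder differs every time: it first touches the gauge at 1.5 to 4 rad, rests there with 2.5 N, then springs press 10 N more per further radian.
- handle (a point): Centre of the screw's steel T-handle, on the screw's axis: a level round bar 11 mm thick and 95 mm long over all, about 148 mm above the bench, on a stem 15 to 20 mm thick. It sinks with the screw (0.64 mm a radian). Its x axis runs along the bar; z is up.
- gauge_grip (a point): Centre of the gap gauge's red grip, a block 24 mm long (x), 14 mm wide (y), 44 mm high. x: along the gauge, the way to draw it; z: up. It starts about 102 mm from the gap in x and 91 mm above the bench, and must stay within 20 mm of there while the screw is set.
- gauge: The gauge, about 0.12 kg: red grip on a steel blade 3 mm thick, 28 mm wide, running from 12 mm beyond the grip's centre in x to 152 mm behind it, underside 25 mm below that centre. It starts flat and loose through the gap and then slides under less than 1.5 N. Just dragging: it slides along x under about 3 to 7 N; over 8 N is too tight. Origin: under the blade, 102 mm behind the grip.
- jack: The screw's thrust washers and all they carry: screw, holder and bed knife. Origin on the screw's axis, 115 mm above the bench when the screw is at 0; sinks with the screw. Its height does not tell where the bed knife is. A push or pull that slides the gauge is about 1.2 to 1.6 times the force with which the bed knife presses on it.
- tray_empty (a point): Centre of the floor of the tin tray's empty end (tray fixed), 3 mm above the bench; 204 mm long in x, 194 mm in y, walls 22 mm high. On its -y side a 17 mm high divider, the spark plugs behind it and the sheet-metal chute beyond. x and y run along the tray's sides, z up.
- plug_a: A used spark plug, 80 mm long, 21 mm across, lying in the other end of the tray. Origin under its middle.
- plug_b: Another such spark plug.
- plug_c: Another such spark plug.
- primer: Blue plastic fuel primer bulb, 32 mm across, 22 mm high, loose on the bench. Origin at its underside.
- drain_plug: Brass drain plug, standing on its hexagon, 30 mm across, 26 mm high, loose on the bench. Origin at its underside.
- pulley: Steel starter pull pulley, 90 mm across, 18 mm high, lying loose on the bench. Origin at its underside.

How it is judged:
On the way, in this order (a step that is already met when the one before it is completed fails the run):
1. The screw is set: the bed knife bears lightly on the gauge (1.2 to 7.5 N), which still lies in the gap and which the fingers do not touch (contact force between jack and gauge between 1.2 and 7.5 N and x of gauge_grip in the frame of gap between 0.08 and 0.122 m and contact force between the fingers and gauge below 0.1 N), for 0.6 s.
2. The gauge is being drawn out, out to 23 to 53 mm from its place, with the bed knife still dragging on it (1 to 9.5 N) (contact force between jack and gauge between 1 and 9.5 N and x of gauge_grip in the frame of gap between 0.125 and 0.155 m), for 0.1 s.
At the end, for the whole second after the job is handed in: The gauge lies flat (within 0.08 rad) and at rest on the floor of the tray's empty end, its grip's centre less than 31 mm over the floor and within the walls, out of the gap and let go; the screw is left closed as set (1.4 to 4.7 rad); the other loose parts are within 25 mm of where they were (x of gauge_grip in the frame of tray_empty between -0.1 and 0.1 m and y of gauge_grip in the frame of tray_empty between -0.095 and 0.095 m and z of gauge_grip in the frame of tray_empty below 0.031 m and angle between gauge_grip's own z axis and vertical below 0.08 rad and linear speed of gauge below 0.02 m/s and contact force between jack and gauge below 0.1 N and value of joint screw between 1.4 and 4.7 rad); the robot touches nothing.
It fails at once if The gauge is clamped or prised: more than 18 N between the bed knife and the gauge (contact force between jack and gauge above 18 N).
It fails at once if The gauge is dropped (falls faster than 0.7 m/s, about 25 mm, out of the fingers) (linear speed of gauge above 0.7 m/s and contact force between the fingers and gauge below 0.1 N).
It fails at once if A spark plug, the primer, the drain plug or the pulley is moved by more than 25 mm (distance of any of plug_a, plug_b, plug_c, primer, drain_plug, pulley from where it was at the start of the episode above 0.025 m).
It also fails if it takes over 72 s, if anything falls off the work surface, if the arm or the gripper's body presses on something with over 40 N, if the wrist force passes 120 N, or if a joint passes its speed limit or range.

### The arm

A 6-joint arm with a two-finger parallel gripper is mounted at the origin on the work surface. World frame = base frame: x ahead of the robot, y to its left, z up, the work surface at z = 0. Lengths are in m, angles in rad, forces in N, time in s.
With the tool pointing down it reaches from about 0.25 to 0.775 m from the base axis. Payload 4 kg.
Tool frame: the origin (TCP) lies midway between the tips of the shut fingers; the grasp point (between the pads) lies r.hold_point_z behind it (r.hold_point_z is the distance from the TCP to the grasp point, in m); z points along the fingers, y is the line along which they close (so a half turn about z gives the same grasp; the last joint's range is limited). The gripper opens to 85 mm and grips with 20 to 120 N. Pads are 22 mm wide; open, the fingers measure 114 mm over their backs; the gripper's body (76 mm by 85 mm) begins 54 mm behind the grasp point. The pads swing forward as they close: fully open they stand 13 mm farther back than shut.
Start: joints at [-1.405, 0.087, 1.371, -0, 1.684, -0.103], TCP at [0.146, -0.53, 0.195] pointing down, gripper open.
Joint ranges: [-3.1, 3.1], [-0.76, 2.03], [0.27, 2.55], [-1.08, 4.22], [0.17, 2.65], [-2.57, 2.57]. Speed limits (rad/s): [2.79, 2.79, 3.14, 3.14, 3.14, 3.14].

### API

Orientations are given as a unit quaternion [x, y, z, w].
In Python, from plant import r gives the robot as it stands.
- The arm moves only by the tool arm_command, never from a script. Its argument "moves" is a list of rows, each a list of 3 entries, a list of its own where there are three numbers: the closure, from 0 (fully open) to 1 (shut), then the shift along the tool's x, y, z in mm, then the turn, a rotation vector about the tool's x, y, z in rad. In form: [[hand, [tx, ty, tz], [ax, ay, az]], ...]. A call has 1 to 20 rows; each row shifts and turns the commanded pose from where the row before left it, along the tool's axes as they then stand; what a row does not reach is not made up. A row lasts 1/10 s, in which the tool goes at most 50 mm and 8.59 degrees, less where a joint would pass 70% of its speed; a pose out of reach is approached as far as the arm can. A call with a gripper value outside its range is refused whole. The fingers move at their own pace and stop on an object; "force" is the grip in N (left out, the last holds). Time passes only in rows, so rows that do not move let the fingers close. It gives the time, the measured TCP pose, the force, the opening and the grip force at its end, in the units of the state.
- r.get_obs(): the state, without advancing time (a new reading comes with each control period).
- r.get_image(name): name is "scene" or "top"; returns the picture (420x560x3 uint8, red, green, blue); there is no depth.
- r.camera_model(name): a dict with "mtx" (3x3 intrinsics, pixels), "k1" (the pictures are not rectified: a ray, as slopes to the right and down, at radius r is drawn at 1 + k1 r^2 times it, then the intrinsics apply), "R" (3x3) and "t" (3): a world point X has camera coordinates R X + t. Camera axes: x right, y down, z forward; pixel columns grow to the right and rows downward; lengths in m; the calibration is good to about 2 mm. A picture is of the moment at which its call begins. camera_model takes no time and is no camera call.
- r.sign_off(): hands the job in; it is judged then, once.
The state is a dict: "time_s": time; "qpos": joint angles; "qvel": joint speeds; "joint_efforts": joint torques, N m; "eef_pos": TCP position; "ee_rot": TCP orientation; "ft_force": force on the tool from outside, world axes, zero at the start; "torque": the same for the moment, N m; "finger_gap": finger opening in m; "grasp_force": force on a finger pad.
Only numpy, scipy, OpenCV 4.12 (cv2) and the standard library are available. Lean on these libraries where they do the work, as an engineer would, in place of code of your own. Each camera call takes 0.05 s, during which the arm holds its last target. There are 200 camera calls.

## Working session

There is one attempt and no reset: what is moved stays moved. The work goes in short steps, Python scripts to look and compute and a tool call to move; the robot and the scene stay as the last step left them, time stands still between calls to the robot, and variables do not carry over. Pictures are saved under pics/ and viewed, at most 10 in all, crops included, and the job is handed in when it is done.

Besides the shell and the picture viewer there is one more tool, called after "Emit:" by a JSON object that holds its "op" and its "data". arm_command: Moves the arm, as the interface text tells. Its arguments: {"type":"object","properties":{"moves":{"type":"array","items":{"type":"array"}},"force":{"type":"number"}},"required":["moves"]}

```bash
ls; mkdir -p pics; python3 - <<'E'
from plant import r
import cv2,json
for n in("scene","top"):
    im=r.get_image(n); cv2.imwrite(f"pics/{n}0.png",cv2.resize(im[:,:,::-1],(800,600),interpolation=cv2.INTER_CUBIC))
    print(n,r.camera_model(n))
print(r.get_obs(),r.hold_point_z)
E
```

```text
pics
scene {'mtx': array([[472.4652533 ,   0.        , 277.11346842],
       [  0.        , 472.4652533 , 202.47691942],
       [  0.        ,   0.        ,   1.        ]]), 'k1': -0.0020396121472593984, 'R': array([[ 0.79795101,  0.60267135,  0.0078374 ],
       [ 0.35149449, -0.45474508, -0.81832667],
       [-0.48961802,  0.6557394 , -0.57469995]]), 't': array([-0.44099839, -0.10556843,  1.53020354])}
top {'mtx': array([[405.03826096,   0.        , 274.16144466],
       [  0.        , 405.03826096, 210.20921763],
       [  0.        ,   0.        ,   1.        ]]), 'k1': -0.11174750068314704, 'R': array([[-0.01842996, -0.9998003 ,  0.00772697],
       [-0.99535088,  0.01761613, -0.09469058],
       [ 0.09453555, -0.00943619, -0.99547676]]), 't': array([-0.01269408,  0.52631321,  1.11949721])}
{'time_s': 0.1, 'qpos': array([-1.40511056e+00,  8.79026776e-02,  1.37216929e+00, -3.38413445e-06,
        1.68356814e+00, -1.03081268e-01]), 'qvel': array([-0.00157994, -0.00106345, -0.00291972,  0.00143023,  0.00043723,
       -0.00028884]), 'joint_efforts': array([ 2.17501285e-03, -3.53014898e+01, -3.14217246e+01, -8.50873062e-05,
        7.98890454e-03,  3.81588904e-06]), 'eef_pos': array([ 0.14596456, -0.52972488,  0.19371087]), 'ee_rot': array([ 9.90983622e-01,  1.33979155e-01, -3.37202930e-05, -1.02316900e-03]), 'ft_force': array([ 1.20115013, -0.91152784, -0.07445505]), 'torque': array([-0.00045067,  0.04042897, -0.0062835 ]), 'grasp_force': 0.0, 'finger_gap': 0.08564672022382276} 0.0187
```

View pics/scene0.png

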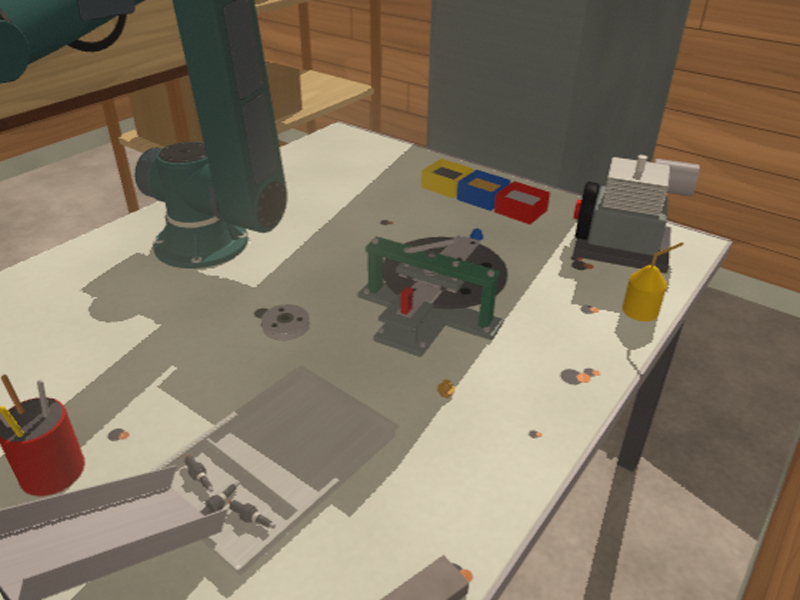

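View pics/top0.png

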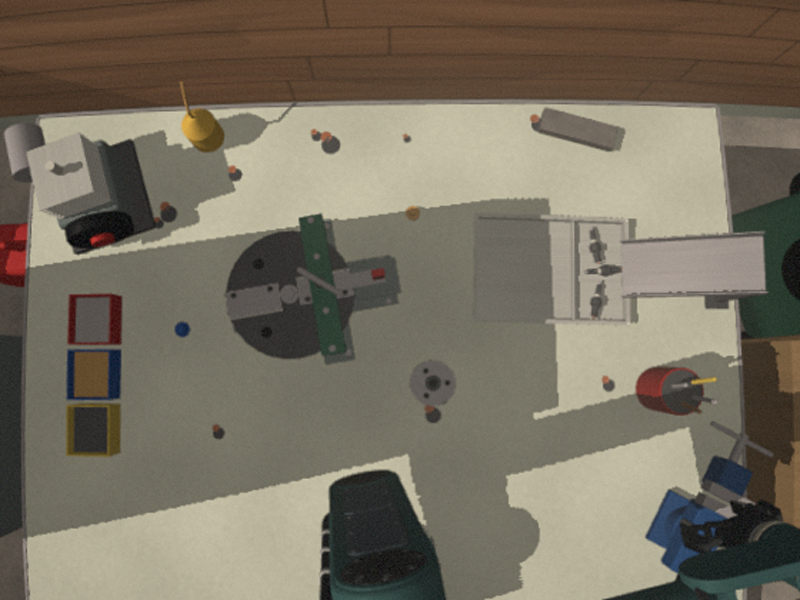

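The overview shows the chipper near top px (320,285) of 800, the tray at (525,270), the red grip at (378,274), and the T-handle running from (298,270) to (336,291). I'll take enlarged crops next.

```bash
cat > h.py <<'E'
import numpy as np,cv2
from plant import r
def ray(n,uv):
    c=r.camera_model(n);K=c["mtx"];k=c["k1"]
    p=(np.array(uv,float)-[K[0,2],K[1,2]])/K[0,0]
    q=p.copy()
    for _ in range(20): q=p/(1+k*(q@q))
    R=c["R"];return -R.T@c["t"],R.T@np.array([*q,1.])
def atz(n,uv,z):
    o,d=ray(n,uv);return o+d*(z-o[2])/d[2]
def tri(a,b):
    o1,d1=ray("scene",a);o2,d2=ray("top",b)
    s=np.linalg.lstsq(np.c_[d1,-d2],o2-o1,rcond=None)[0]
    p,q=o1+d1*s[0],o2+d2*s[1];return (p+q)/2,np.linalg.norm(p-q)
def proj(n,X):
    c=r.camera_model(n);x=c["R"]@X+c["t"];q=x[:2]/x[2];q=q*(1+c["k1"]*(q@q))
    return q*c["mtx"][0,0]+c["mtx"][:2,2]
E
python3 - <<'E'
from h import *
a=r.get_image("scene")[150:260,245:365];b=r.get_image("top")[145:255,155:285]
a=cv2.resize(a,None,fx=5,fy=5,interpolation=cv2.INTER_CUBIC)
b=cv2.resize(b,None,fx=5.4,fy=5.4,interpolation=cv2.INTER_CUBIC)
cv2.imwrite("pics/a.png",a[:,:,::-1]);cv2.imwrite("pics/b.png",b[:,:,::-1])
E
```

```text
(no output)
```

View pics/a.png

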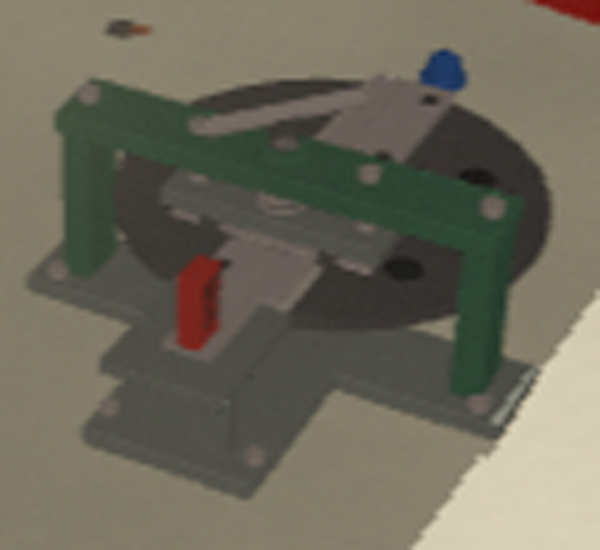

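View pics/b.png

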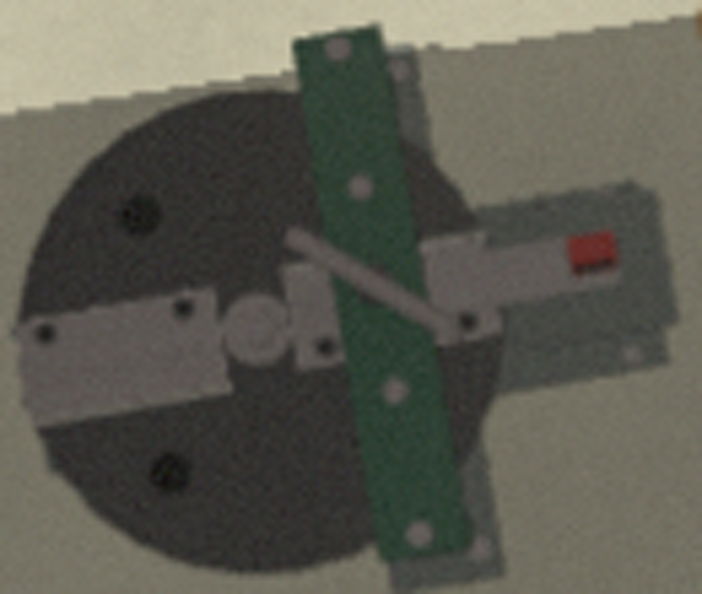

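The scene crop shows the handle ends at (200,125) and (365,95), bridge bolts at (90,93) and (493,207), and the red grip's top centre at (201,268). In the top crop the handle ends are (293,236) and (452,330), the bolts (339,49) and (420,534), and the grip top (592,247).

```bash
python3 - <<'E'
from h import *
np.set_printoptions(precision=4,suppress=True)
S=lambda x,y:(x/5+245-.4,y/5+150-.4)
T=lambda x,y:(x/5.4+155-.4,y/5.4+145-.4)
def show(n,p): print(n,p[0],"res",round(p[1],4));return p[0]
h1=show("hL",tri(S(365,95),T(293,236)));h2=show("hR",tri(S(200,125),T(452,330)))
print("handle c",(h1+h2)/2,"len",np.linalg.norm(h1-h2),"ang",np.degrees(np.arctan2(*(h1-h2)[1::-1])))
for z in(.148,):
  a,b=atz("top",T(293,236),z),atz("top",T(452,330),z);print("top@.148",(a+b)/2,np.linalg.norm(a-b),np.degrees(np.arctan2(*(a-b)[1::-1])))
b1=show("b1",tri(S(90,93),T(420,534)));b2=show("b2",tri(S(493,207),T(339,49)))
print("bridge mid",(b1+b2)/2, "ang of bridge",np.degrees(np.arctan2(*(b2-b1)[1::-1])))
a,b,c,d=[atz("top",T(*p),.123) for p in((420,534),(339,49),(361,186),(396,390))]
print((a+b)/2,(c+d)/2,np.degrees(np.arctan2(*(b-a)[1::-1])))
g=show("grip top",tri(S(201,268),T(592,247)));print(atz("top",T(592,247),.113))
# tray
for n,s,t in(("c1",(303,367),(473,216)),):pass
for t in((473,216),(473,321),(573,218),(573,321)):
  print("tray",atz("top",np.array(t)*.7-.15,.022))
for s in((303,367),(397,430),(225,435),(330,490)):
  print("trayS",atz("scene",np.array(s)*.7-.15,.022))
E
```

```text
hL [0.5747 0.145  0.1472] res 0.0036
hR [0.5261 0.0682 0.1482] res 0.0031
handle c [0.5504 0.1066 0.1477] len 0.0908742595793228 ang 57.67773699188073
top@.148 [0.5502 0.1065 0.148 ] 0.08741359079492052 58.412806378995796
b1 [0.4335 0.0881 0.1238] res 0.0019
b2 [0.6687 0.1253 0.1244] res 0.0013
bridge mid [0.5511 0.1067 0.1241] ang of bridge 9.00785371544207
[0.5506 0.1063 0.123 ] [0.5512 0.1064 0.123 ] 9.065823809879301
grip top [0.5713 0.0043 0.1116] res 0.0019
[0.5704 0.0037 0.113 ]
tray [ 0.6951 -0.1895  0.022 ]
tray [ 0.4826 -0.1824  0.022 ]
tray [ 0.6891 -0.3955  0.022 ]
tray [ 0.4786 -0.3844  0.022 ]
trayS [ 0.4915 -0.1839  0.022 ]
trayS [ 0.7065 -0.2016  0.022 ]
trayS [ 0.5047 -0.3693  0.022 ]
trayS [ 0.6999 -0.349   0.022 ]
```

Emit:
{"op": "arm_command", "data": {"moves": [[0.5,[35,-31.5,0],[0,0,0]],[0.5,[35,-31.5,0],[0,0,0]],[0.5,[35,-31.5,0],[0,0,0]],[0.5,[35,-31.5,0],[0,0,0]],[0.5,[35,-31.5,0],[0,0,0]],[0.5,[35,-31.5,0],[0,0,0]],[0.5,[35,-31.5,0],[0,0,0]],[0.5,[35,-31.5,0],[0,0,0]],[0.5,[35,-31.5,0],[0,0,0]],[0.5,[35,-31.5,0],[0,0,0]],[0.5,[35,-31.5,0],[0,0,0]],[0.5,[35,-31.5,0],[0,0,0]],[0.5,[35,-31.5,0],[0,0,0]],[0.5,[35,-31.5,0],[0,0,0]],[0.5,[35,-31.5,0],[0,0,0]],[0.5,[35,-31.5,0],[0,0,0]],[0.5,[0,0,5],[0,0,-0.148]],[0.5,[0,0,5],[0,0,-0.148]],[0.5,[0,0,5],[0,0,-0.148]],[0.5,[0,0,5],[0,0,-0.148]]], "force": 40}}

```text
time_s: 2.2
eef_pos: [0.5519, 0.1046, 0.1741]
ee_rot: [0.907, 0.42, -0.0, -0.0]
ft_force: [-0.2, -0.1, -0.0]
finger_gap: 0.0427
grasp_force: 0.0
```

Emit:
{"op": "arm_command", "data": {"moves": [[0.5,[0,0,0],[0,0,-0.14]],[0.5,[1,-2,12],[0,0,0]],[0.5,[0,0,12],[0,0,0]],[0.5,[0,0,10],[0,0,0]],[0.9,[0,0,0],[0,0,0]],[0.9,[0,0,0],[0,0,0]],[0.9,[0,0,0],[0,0,0]],[1,[0,0,0],[0,0,0]],[1,[0,0,0],[0,0,0]]], "force": 40}}

```text
time_s: 3.1
eef_pos: [0.5514, 0.1063, 0.1415]
ee_rot: [0.877, 0.48, 0.001, 0.0]
ft_force: [0.4, -0.4, 0.7]
finger_gap: -0.0002
grasp_force: 0.0
```

```bash
python3 - <<'E'
from h import *
print(r.get_obs()["finger_gap"])
a=r.get_image("scene")[140:250,245:365];b=r.get_image("top")[145:255,165:275]
a=cv2.resize(a,(436,400),interpolation=cv2.INTER_CUBIC)
b=cv2.resize(b,(400,400),interpolation=cv2.INTER_CUBIC)
a=cv2.resize(a,(400,400))
cv2.imwrite("pics/c.png",np.hstack([a,b])[:,:,::-1])
E
```

```text
-0.00019337596982403217
```

View pics/c.png

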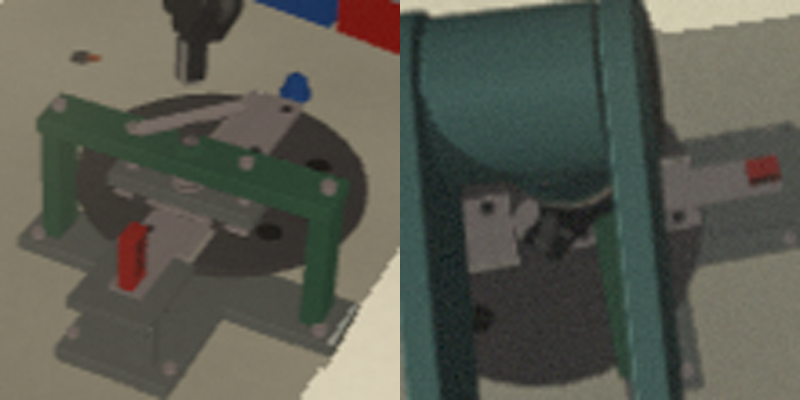

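The scene half (left) shows the shut fingertips at crop (192,80), behind and above the handle, whose bar runs from (130,128) to (245,100). So the fingers are not on the bar. I'll check where the reported TCP should project.

```bash
python3 - <<'E'
from h import *
np.set_printoptions(precision=4,suppress=True)
o=r.get_obs();p=o["eef_pos"];print(p,proj("scene",p),proj("top",p))
print("tip scene px",(245+192*.3,140+80*.275),"top", (165+150*.275,145+250*.275))
print(proj("scene",np.array([0,0,0.])),proj("top",np.array([0,0,0.])))
print(tri((302.6,162),(165+150*.275,145+250*.275)))
print(o["qpos"])
E
```

```text
[0.5512 0.1063 0.1412] [301.3106 173.8277] [223.9229 196.9388]
tip scene px (302.6, 162.0) top (206.25, 213.75)
[140.9753 169.8875] [269.6822 395.9253]
(array([0.5139, 0.1557, 0.1402]), np.float64(0.012355859448044463))
[ 0.0895  0.1281  1.4321 -0.0001  1.5806  0.6596]
```

```bash
python3 - <<'E'
from h import *
a=r.get_image("scene")[120:210,260:345];b=r.get_image("top")[160:250,180:265]
f=lambda i:np.clip(cv2.resize(i,(400,424),interpolation=cv2.INTER_CUBIC)*2.2,0,255).astype("uint8")
cv2.imwrite("pics/d.png",np.hstack([f(a),f(b)])[:,:,::-1])
E
```

```text
(no output)
```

View pics/d.png

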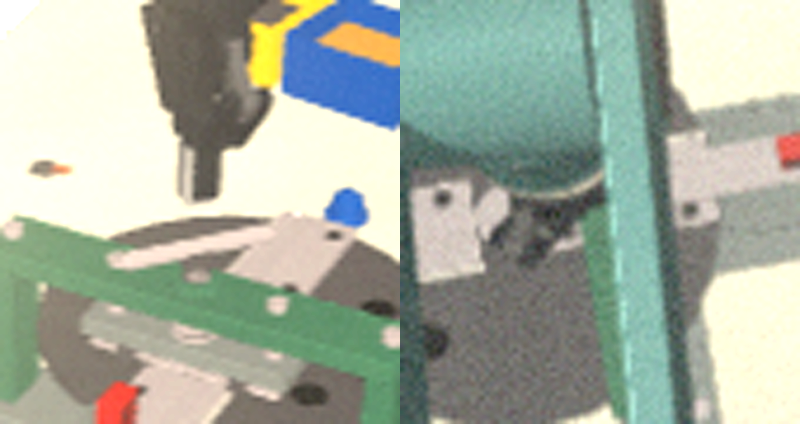

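The enlarged view shows the shut tips at scene px (302,162.5), clear of the bar, with the bar centre at about (300,172). In the top view the wrist hides the fingers. The reported TCP doesn't match the picture, so I'll work out the discrepancy.

```bash
python3 - <<'E'
from h import *
np.set_printoptions(precision=4,suppress=True)
for n in("scene","top"): print(n,ray(n,(280,210))[0])
for z in(.12,.14,.16,.18,.2):
    p=atz("scene",(302,162.5),z);t=proj("top",p);print(z,p,t,"crop d",400+(t[0]-180)*4.706,(t[1]-160)*4.71)
p=np.array([.5512,.1063,.1412])
for dz in(0,.02,.04,.1,.15):print(dz,proj("scene",p+[0,0,dz]),proj("top",p+[0,0,dz]))
o=r.get_obs();print(o["ee_rot"],o["ft_force"],o["qpos"])
E
```

```text
scene [ 1.1382 -0.7856  0.7965]
top [ 0.4178 -0.0114  1.1644]
0.12 [0.4989 0.1867 0.12  ] [194.0651 218.5762] crop d 466.19045841390107 275.8937275923515
0.14 [0.5178 0.158  0.14  ] [203.8015 210.3969] crop d 512.0099135792592 237.36927518643387
0.16 [0.5367 0.1292 0.16  ] [213.9185 201.912 ] crop d 559.6204426536834 197.40530506074762
0.18 [0.5556 0.1005 0.18  ] [224.4309 193.1105] crop d 609.0915978247244 155.9503386764673
0.2 [0.5745 0.0717 0.2   ] [235.3534 183.9816] crop d 660.4932246640894 112.95340115065541
0 [301.3261 173.8348] [223.9057 196.9341]
0.02 [301.6107 167.3198] [222.9813 195.9157]
0.04 [301.9007 160.6827] [222.0201 194.8566]
0.1 [302.8041 140.0039] [218.8918 191.4089]
0.15 [303.5976 121.8358] [215.9641 188.1811]
[0.8774 0.4797 0.0001 0.0001] [-0.2446  0.5894 -0.1935] [ 0.0895  0.1282  1.4324 -0.0001  1.5806  0.6596]
```

Emit:
{"op": "arm_command", "data": {"moves": [[1,[0,0,8],[0,0,0]],[1,[0,0,5],[0,0,0]],[1,[0,0,3],[0,0,0]],[1,[0,0,2],[0,0,0]],[1,[0,0,0],[0,0,0]]]}}

```text
time_s: 3.8
eef_pos: [0.5507, 0.1062, 0.1222]
ee_rot: [0.877, 0.48, -0.0, -0.0]
ft_force: [0.8, -0.3, -0.4]
finger_gap: 0.0002
grasp_force: 0.0
```

```bash
python3 - <<'E'
from h import *
o=r.get_obs();print(o["eef_pos"],o["ft_force"])
a=r.get_image("scene")[120:210,260:345];b=r.get_image("top")[150:250,180:275]
f=lambda i:np.clip(cv2.resize(i,(400,424),interpolation=cv2.INTER_CUBIC)*2.2,0,255).astype("uint8")
cv2.imwrite("pics/e.png",np.hstack([f(a),f(b)])[:,:,::-1])
E
```

```text
[0.55067434 0.10624861 0.12216948] [ 0.75337506 -0.34335591 -0.36905502]
```

View pics/e.png

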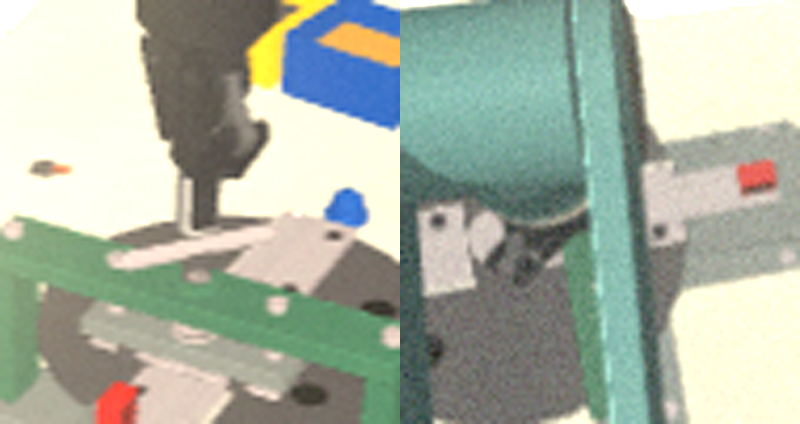

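The tips have moved down to crop row ~235 and now meet the bar's edge, with no force yet. I'll feel downward carefully: contact would mean the tips are directly above the bar, and no contact would mean they're behind it.

Emit:
{"op": "arm_command", "data": {"moves": [[1,[0,0,2],[0,0,0]],[1,[0,0,2],[0,0,0]],[1,[0,0,1],[0,0,0]],[1,[0,0,1],[0,0,0]],[1,[0,0,0],[0,0,0]]]}}

```text
time_s: 4.4
eef_pos: [0.551, 0.1063, 0.1167]
ee_rot: [0.877, 0.48, -0.0, 0.0]
ft_force: [-0.3, 0.5, -0.2]
finger_gap: -0.0
grasp_force: 0.0
```

Emit:
{"op": "arm_command", "data": {"moves": [[1,[0,0,1],[0,0,0]],[1,[0,0,1],[0,0,0]],[1,[0,0,1],[0,0,0]],[1,[0,0,1],[0,0,0]],[1,[0,0,0],[0,0,0]]]}}

```text
time_s: 4.9
eef_pos: [0.5516, 0.1063, 0.1162]
ee_rot: [0.877, 0.48, 0.001, 0.001]
ft_force: [-4.0, -0.2, 10.9]
finger_gap: -0.0002
grasp_force: 5.7
```

```bash
python3 - <<'E'
from h import *
a=r.get_image("scene")[120:210,260:345]
f=lambda i:np.clip(cv2.resize(i,(566,600),interpolation=cv2.INTER_CUBIC)*2.2,0,255).astype("uint8")
cv2.imwrite("pics/f.png",f(a)[:,:,::-1])
E
```

```text
(no output)
```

View pics/f.png

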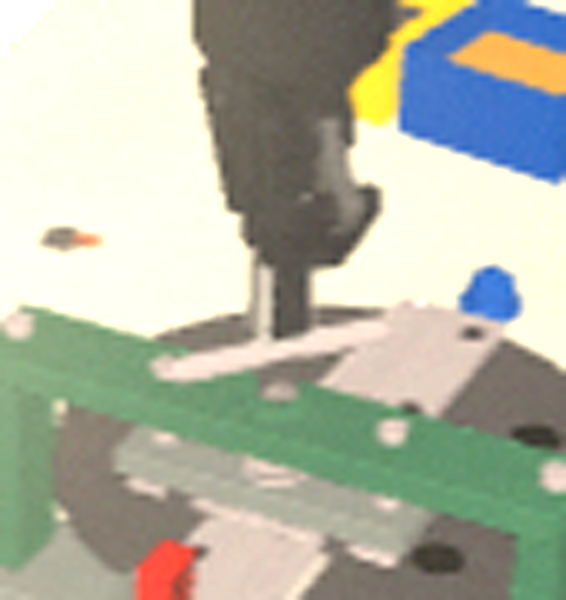

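Contact is at reported z 0.116, and the picture shows the tips at crop (283,338), sitting on the bar top (true 0.1535). The real fingertips therefore stand about 37 mm above the reported TCP. I'll use that offset: lift, open, straddle the bar and close.

Emit:
{"op": "arm_command", "data": {"moves": [[1,[0,0,-10],[0,0,0]],[0.5,[0,0,0],[0,0,0]],[0.5,[0,0,0],[0,0,0]],[0.5,[0,0,0],[0,0,0]],[0.5,[0,0,8],[0,0,0]],[0.5,[0,0,8],[0,0,0]],[0.5,[0,0,4],[0,0,0]],[0.9,[0,0,0],[0,0,0]],[1,[0,0,0],[0,0,0]],[1,[0,0,0],[0,0,0]],[1,[0,0,0],[0,0,0]],[1,[0,0,0],[0,0,0]]], "force": 40}}

```text
time_s: 6.15
eef_pos: [0.5514, 0.1057, 0.1023]
ee_rot: [0.877, 0.48, -0.0, 0.001]
ft_force: [4.6, -2.8, -5.5]
finger_gap: 0.0176
grasp_force: 39.1
```

Emit:
{"op": "arm_command", "data": {"moves": [[0.6,[0,0,0],[0,0,0]],[0.6,[0,0,-5],[0,0,0]],[1,[0,0,0],[0,0,0]],[1,[0,0,0],[0,0,0]],[1,[0,0,0],[0,0,0]],[1,[0,0,0],[0,0,0]]], "force": 40}}

```text
time_s: 6.75
eef_pos: [0.5524, 0.1065, 0.1104]
ee_rot: [0.877, 0.48, 0.002, 0.001]
ft_force: [0.0, -0.9, 5.0]
finger_gap: 0.0086
grasp_force: 39.5
```

Emit:
{"op": "arm_command", "data": {"moves": [[0.7,[0,0,0],[0,0,0]],[0.7,[0,0,2.5],[0,0,0]],[0.7,[0,0,0],[0,0,0]],[1,[0,0,0],[0,0,0]],[1,[0,0,0],[0,0,0]],[1,[0,0,0],[0,0,0]],[1,[0,0,0],[0,0,0]]], "force": 40}}

```text
time_s: 7.45
eef_pos: [0.5514, 0.1056, 0.1048]
ee_rot: [0.877, 0.48, -0.0, 0.001]
ft_force: [5.0, -3.5, -3.7]
finger_gap: 0.017
grasp_force: 39.1
```

The gap is 17 mm, so the pads hold the stem. Friction there (~0.3 N m) far exceeds the 0.05 N m needed. I'll turn 1.3 rad clockwise.

Emit:
{"op": "arm_command", "data": {"moves": [[1,[0,0,0.1],[0,0,0.1]],[1,[0,0,0.1],[0,0,0.15]],[1,[0,0,0.1],[0,0,0.15]],[1,[0,0,0.1],[0,0,0.15]],[1,[0,0,0.1],[0,0,0.15]],[1,[0,0,0.1],[0,0,0.15]],[1,[0,0,0.1],[0,0,0.15]],[1,[0,0,0.1],[0,0,0.15]],[1,[0,0,0],[0,0,0.1]],[1,[0,0,0],[0,0,0.05]],[1,[0,0,0],[0,0,0]]]}}

```text
time_s: 8.55
eef_pos: [0.551, 0.1069, 0.104]
ee_rot: [0.989, -0.149, -0.0, -0.001]
ft_force: [3.7, -0.2, -4.4]
finger_gap: 0.0168
grasp_force: 39.1
```

```bash
python3 - <<'E'
from h import *
o=r.get_obs();q=o["ee_rot"];print(o["time_s"],o["eef_pos"],o["ft_force"],o["torque"],np.degrees(2*np.arctan2(q[1],q[0])),o["finger_gap"])
E
```

```text
8.55 [0.55095182 0.10686621 0.10396348] [ 3.69081927 -0.2492478  -4.43416546] [ 0.04855115 -0.65255945 -0.01702554] -17.12208681069035 0.01683511457488477
```

Emit:
{"op": "arm_command", "data": {"moves": [[0.5,[0,0,0],[0,0,0]],[0.5,[0,0,-5],[0,0,0]],[0.5,[0,0,-20],[0,0,0]],[0.5,[16,31,0],[0,0,0]],[0.5,[16,31,0],[0,0,0]],[0.5,[16,31,0],[0,0,0]],[0.5,[0,0,4],[0,0,-0.145]],[0.5,[0,0,4],[0,0,-0.145]],[0.5,[0,0,4],[0,0,-0.145]],[0.5,[0,0,4],[0,0,-0.145]],[0.5,[0,0,4],[0,0,-0.145]],[0.5,[0,0,4],[0,0,-0.145]],[0.5,[0,0,4],[0,0,-0.145]],[0.5,[0,0,4],[0,0,-0.145]],[0.5,[0,0,4],[0,0,-0.145]],[0.5,[0,0,4],[0,0,-0.145]],[0.5,[0,0,2],[0,0,-0.145]],[0.5,[0,0,2],[0,0,-0.145]],[0.5,[0,0,2],[0,0,-0.145]],[0.5,[0,0,2],[0,0,-0.145]]]}}

```text
time_s: 10.55
eef_pos: [0.5692, 0.0036, 0.0823]
ee_rot: [0.646, 0.764, 0.0, -0.0]
ft_force: [-0.7, -0.6, -0.0]
finger_gap: 0.0424
grasp_force: 0.0
```

```bash
python3 - <<'E'
from h import *
o=r.get_obs();q=o["ee_rot"];print(o["time_s"],o["eef_pos"],o["ft_force"],np.degrees(2*np.arctan2(q[1],q[0])))
E
```

```text
10.55 [0.56920274 0.00360408 0.08232754] [-0.67312234 -0.59291719 -0.0232877 ] 99.55753967540682
```

Emit:
{"op": "arm_command", "data": {"moves": [[0.5,[0,0,15],[0,0,0]],[0.5,[0,0,12],[0,0,0]],[0.5,[0,0,8],[0,0,0]],[0.5,[0,0,5],[0,0,0]],[0.9,[0,0,0],[0,0,0]],[1,[0,0,0],[0,0,0]],[1,[0,0,0],[0,0,0]],[1,[0,0,0],[0,0,0]],[1,[0,0,0],[0,0,0]]], "force": 25}}

```text
time_s: 11.45
eef_pos: [0.5696, 0.0032, 0.0418]
ee_rot: [0.648, 0.761, 0.0, 0.0]
ft_force: [-0.1, 0.0, -0.6]
finger_gap: 0.0138
grasp_force: 24.8
```

Emit:
{"op": "arm_command", "data": {"moves": [[1,[-1,0,0],[0,0,0]],[1,[-1,0,0],[0,0,0]],[1,[-1,0,0],[0,0,0]],[1,[-1,0,0],[0,0,0]]]}}

```text
time_s: 11.85
eef_pos: [0.5701, -0.0007, 0.0416]
ee_rot: [0.648, 0.761, 0.0, 0.0]
ft_force: [-0.3, -0.1, -0.2]
finger_gap: 0.0138
grasp_force: 24.9
```

Emit:
{"op": "arm_command", "data": {"moves": [[1,[1,0,0],[0,0,0]],[1,[1,0,0],[0,0,0]],[1,[1,0,0],[0,0,0]],[1,[1,0,0],[0,0,0]]]}}

```text
time_s: 12.25
eef_pos: [0.5695, 0.0033, 0.0416]
ee_rot: [0.648, 0.761, -0.0, 0.0]
ft_force: [0.8, -1.1, -0.4]
finger_gap: 0.0139
grasp_force: 25.0
```

Loose (<1.5 N), so I'll go back to the handle and turn further.

Emit:
{"op": "arm_command", "data": {"moves": [[0.5,[0,0,0],[0,0,0]],[0.5,[0,0,-5],[0,0,0]],[0.5,[0,0,-44],[0,0,0]],[0.5,[0,0,-44],[0,0,0]],[0.5,[35,-0.5,0],[0,0,0]],[0.5,[35,-0.5,0],[0,0,0]],[0.5,[35,-0.5,0],[0,0,0]],[0.5,[0,0,2],[0,0,-0.139]],[0.5,[0,0,2],[0,0,-0.139]],[0.5,[0,0,2],[0,0,-0.139]],[0.5,[0,0,2],[0,0,-0.139]],[0.5,[0,0,2],[0,0,-0.139]],[0.5,[0,0,2],[0,0,-0.139]],[0.5,[0,0,2],[0,0,-0.139]],[0.5,[0,0,2],[0,0,-0.139]],[0.5,[0,0,9],[0,0,0]],[0.5,[0,0,7],[0,0,0]],[0.9,[0,0,0],[0,0,0]],[1,[0,0,0],[0,0,0]],[1,[0,0,0],[0,0,0]]], "force": 40}}

```text
time_s: 14.25
eef_pos: [0.5506, 0.1068, 0.1018]
ee_rot: [0.149, 0.989, -0.0, -0.001]
ft_force: [-0.4, 0.9, -4.0]
finger_gap: 0.0174
grasp_force: 39.1
```

Emit:
{"op": "arm_command", "data": {"moves": [[1,[0,0,0],[0,0,0]],[1,[0,0,0.1],[0,0,0.1]],[1,[0,0,0.1],[0,0,0.15]],[1,[0,0,0.1],[0,0,0.15]],[1,[0,0,0.1],[0,0,0.15]],[1,[0,0,0.1],[0,0,0.15]],[1,[0,0,0],[0,0,0.1]],[1,[0,0,0],[0,0,0]]]}}

```text
time_s: 15.05
eef_pos: [0.5514, 0.1077, 0.1014]
ee_rot: [0.522, 0.853, 0.001, -0.0]
ft_force: [1.2, 4.3, -6.7]
finger_gap: 0.0173
grasp_force: 39.1
```

Emit:
{"op": "arm_command", "data": {"moves": [[0.5,[0,0,0],[0,0,0]],[0.5,[0,0,-5],[0,0,0]],[0.5,[0,0,-22],[0,0,0]],[0.5,[0,0,0],[0,0,0.15]],[0.5,[0,0,0],[0,0,0.15]],[0.5,[-35,0,0],[0,0,0]],[0.5,[-35,0,0],[0,0,0]],[0.5,[-36,0,0],[0,0,0]],[0.5,[0,0,25],[0,0,0]],[0.5,[0,0,30],[0,0,0]],[0.5,[0,0,20],[0,0,0]],[0.5,[0,0,11],[0,0,0]],[0.9,[0,0,0],[0,0,0]],[1,[0,0,0],[0,0,0]],[1,[0,0,0],[0,0,0]],[1,[0,0,0],[0,0,0]],[1,[0,0,0],[0,0,0]]], "force": 25}}

```text
time_s: 16.75
eef_pos: [0.5704, 0.0021, 0.0445]
ee_rot: [0.644, 0.765, 0.001, 0.001]
ft_force: [-0.5, 0.4, 1.9]
finger_gap: 0.0133
grasp_force: 30.2
```

Emit:
{"op": "arm_command", "data": {"moves": [[1,[-1,0,0],[0,0,0]],[1,[-1,0,0],[0,0,0]],[1,[-1,0,0],[0,0,0]],[1,[-1,0,0],[0,0,0]]]}}

```text
time_s: 17.15
eef_pos: [0.571, -0.0006, 0.0446]
ee_rot: [0.644, 0.765, 0.002, 0.0]
ft_force: [-0.6, 3.6, 5.9]
finger_gap: 0.014
grasp_force: 30.6
```

Emit:
{"op": "arm_command", "data": {"moves": [[1,[1,0,0],[0,0,0]],[1,[1,0,0],[0,0,0]],[1,[1,0,0],[0,0,0]],[1,[1,0,0],[0,0,0]]]}}

```text
time_s: 17.55
eef_pos: [0.5707, 0.0005, 0.0446]
ee_rot: [0.644, 0.765, -0.0, 0.002]
ft_force: [0.2, -3.9, 4.9]
finger_gap: 0.0135
grasp_force: 30.6
```

It drags at about 3.7 N, but I'm pressing down 5 N, which may inflate that. I'll relieve the vertical load and try again.

Emit:
{"op": "arm_command", "data": {"moves": [[0.6,[0,0,0],[0,0,0]],[0.6,[0,0,-2.5],[0,0,0]],[1,[0,0,0],[0,0,0]],[1,[0,0,0],[0,0,0]],[1,[0,0,0],[0,0,0]],[1,[0,0,0],[0,0,0]]]}}

```text
time_s: 18.15
eef_pos: [0.5692, 0.0023, 0.0452]
ee_rot: [0.644, 0.765, -0.0, -0.0]
ft_force: [-0.0, -0.7, -0.1]
finger_gap: 0.0139
grasp_force: 24.8
```

Emit:
{"op": "arm_command", "data": {"moves": [[1,[-1,0,0],[0,0,0]],[1,[-1,0,0],[0,0,0]],[1,[-1,0,0],[0,0,0]],[1,[-1,0,0],[0,0,0]]]}}

```text
time_s: 18.55
eef_pos: [0.5699, -0.0019, 0.0453]
ee_rot: [0.644, 0.765, -0.0, -0.0]
ft_force: [-0.2, -0.0, -0.9]
finger_gap: 0.0134
grasp_force: 24.7
```

Emit:
{"op": "arm_command", "data": {"moves": [[1,[1,0,0],[0,0,0]],[1,[1,0,0],[0,0,0]],[1,[1,0,0],[0,0,0]],[1,[1,0,0],[0,0,0]]]}}

```text
time_s: 18.95
eef_pos: [0.5693, 0.0023, 0.0454]
ee_rot: [0.644, 0.765, -0.0, -0.0]
ft_force: [1.1, -1.2, -1.2]
finger_gap: 0.0136
grasp_force: 24.6
```

Still loose; the drag came from my pressing. I'll turn another 0.8 rad.

Emit:
{"op": "arm_command", "data": {"moves": [[0.5,[0,0,0],[0,0,0]],[0.5,[0,0,-5],[0,0,0]],[0.5,[0,0,-43],[0,0,0]],[0.5,[0,0,-42],[0,0,0]],[0.5,[35,0,0],[0,0,0]],[0.5,[35,0,0],[0,0,0]],[0.5,[35.5,-0.3,0],[0,0,0]],[0.5,[0,0,6],[0,0,-0.145]],[0.5,[0,0,6],[0,0,-0.145]],[0.5,[0,0,12],[0,0,0]],[0.5,[0,0,9.5],[0,0,0]],[0.9,[0,0,0],[0,0,0]],[1,[0,0,0],[0,0,0]],[1,[0,0,0],[0,0,0]],[1,[0,0,0],[0,0,0]]], "force": 40}}

```text
time_s: 20.45
eef_pos: [0.5517, 0.1066, 0.1012]
ee_rot: [0.527, 0.85, 0.001, 0.0]
ft_force: [4.7, 1.9, -7.7]
finger_gap: 0.0174
grasp_force: 39.2
```

Emit:
{"op": "arm_command", "data": {"moves": [[1,[0,0,0],[0,0,0]],[1,[0,0,0.1],[0,0,0.1]],[1,[0,0,0.1],[0,0,0.15]],[1,[0,0,0.1],[0,0,0.15]],[1,[0,0,0.1],[0,0,0.15]],[1,[0,0,0.1],[0,0,0.15]],[1,[0,0,0],[0,0,0.1]],[1,[0,0,0],[0,0,0]]]}}

```text
time_s: 21.25
eef_pos: [0.5519, 0.1067, 0.1007]
ee_rot: [0.817, 0.577, 0.001, -0.0]
ft_force: [5.5, 3.2, -6.8]
finger_gap: 0.0171
grasp_force: 39.2
```

Emit:
{"op": "arm_command", "data": {"moves": [[0.5,[0,0,0],[0,0,0]],[0.5,[0,0,-5],[0,0,0]],[0.5,[0,0,-22],[0,0,0]],[0.5,[0,0,0],[0,0,-0.128]],[0.5,[0,0,0],[0,0,-0.128]],[0.5,[0,0,0],[0,0,-0.128]],[0.5,[0,0,0],[0,0,-0.128]],[0.5,[-35,0,0],[0,0,0]],[0.5,[-35,0,0],[0,0,0]],[0.5,[-36,-0.5,0],[0,0,0]],[0.5,[0,0,25],[0,0,0]],[0.5,[0,0,30],[0,0,0]],[0.5,[0,0,20],[0,0,0]],[0.5,[0,0,9],[0,0,0]],[0.9,[0,0,0],[0,0,0]],[1,[0,0,0],[0,0,0]],[1,[0,0,0],[0,0,0]],[1,[0,0,0],[0,0,0]],[1,[0,0,0],[0,0,0]]], "force": 25}}

```text
time_s: 23.15
eef_pos: [0.57, 0.0015, 0.0462]
ee_rot: [0.643, 0.766, 0.001, 0.001]
ft_force: [-0.6, -0.4, 3.6]
finger_gap: 0.0133
grasp_force: 29.7
```

Emit:
{"op": "arm_command", "data": {"moves": [[1,[-1,0,0],[0,0,0]],[1,[-1,0,0],[0,0,0]],[1,[-1,0,0],[0,0,0]],[1,[-1,0,0],[0,0,0]]]}}

```text
time_s: 23.55
eef_pos: [0.5701, 0.0011, 0.0462]
ee_rot: [0.642, 0.766, 0.003, -0.001]
ft_force: [-1.5, 10.0, 6.3]
finger_gap: 0.0136
grasp_force: 30.2
```

Emit:
{"op": "arm_command", "data": {"moves": [[1,[1,0,0],[0,0,0]],[1,[1,0,0],[0,0,0]],[1,[1,0,0],[0,0,0]],[1,[1,0,0],[0,0,0]]]}}

```text
time_s: 23.95
eef_pos: [0.5702, 0.0008, 0.0462]
ee_rot: [0.643, 0.766, 0.0, 0.002]
ft_force: [1.4, -3.9, 4.3]
finger_gap: 0.0138
grasp_force: 30.0
```

It's held harder now, but I'm pressing down again. I'll regrip relaxed and retest.

Emit:
{"op": "arm_command", "data": {"moves": [[0.6,[0,0,0],[0,0,0]],[0.6,[0,0,-2],[0,0,0]],[0.6,[0,0,0],[0,0,0]],[1,[0,0,0],[0,0,0]],[1,[0,0,0],[0,0,0]],[1,[0,0,0],[0,0,0]],[1,[0,0,0],[0,0,0]]]}}

```text
time_s: 24.65
eef_pos: [0.5686, 0.0016, 0.0462]
ee_rot: [0.643, 0.766, -0.0, -0.0]
ft_force: [-0.8, -0.8, -0.3]
finger_gap: 0.0136
grasp_force: 25.8
```

Emit:
{"op": "arm_command", "data": {"moves": [[1,[-1,0,0],[0,0,0]],[1,[-1,0,0],[0,0,0]],[1,[-1,0,0],[0,0,0]],[1,[-1,0,0],[0,0,0]],[1,[-1,0,0],[0,0,0]]]}}

```text
time_s: 25.15
eef_pos: [0.5696, -0.0032, 0.0463]
ee_rot: [0.643, 0.766, -0.0, -0.0]
ft_force: [-0.1, 0.4, -1.2]
finger_gap: 0.0134
grasp_force: 25.7
```

Emit:
{"op": "arm_command", "data": {"moves": [[1,[1,0,0],[0,0,0]],[1,[1,0,0],[0,0,0]],[1,[1,0,0],[0,0,0]],[1,[1,0,0],[0,0,0]],[1,[1,0,0],[0,0,0]]]}}

```text
time_s: 25.65
eef_pos: [0.5691, 0.0007, 0.0466]
ee_rot: [0.643, 0.766, -0.0, 0.001]
ft_force: [1.2, -3.0, -1.2]
finger_gap: 0.0138
grasp_force: 25.7
```

Emit:
{"op": "arm_command", "data": {"moves": [[1,[-1.5,0,0],[0,0,0]],[1,[-1.5,0,0],[0,0,0]]]}}

```text
time_s: 25.85
eef_pos: [0.569, -0.0001, 0.0462]
ee_rot: [0.643, 0.766, 0.001, -0.001]
ft_force: [-1.0, 0.9, -1.9]
finger_gap: 0.0134
grasp_force: 25.6
```

Emit:
{"op": "arm_command", "data": {"moves": [[1,[-1.5,0,0],[0,0,0]]]}}

```text
time_s: 25.95
eef_pos: [0.5693, -0.0019, 0.0463]
ee_rot: [0.643, 0.766, 0.0, -0.001]
ft_force: [-0.9, 1.2, -0.7]
finger_gap: 0.0136
grasp_force: 25.6
```

Emit:
{"op": "arm_command", "data": {"moves": [[1,[-1.5,0,0],[0,0,0]]]}}

```text
time_s: 26.05
eef_pos: [0.5697, -0.0036, 0.0463]
ee_rot: [0.643, 0.766, 0.0, -0.001]
ft_force: [-0.0, 0.8, -1.6]
finger_gap: 0.0133
grasp_force: 25.6
```

Emit:
{"op": "arm_command", "data": {"moves": [[1,[1.5,0,0],[0,0,0]],[1,[1.5,0,0],[0,0,0]]]}}

```text
time_s: 26.25
eef_pos: [0.5697, -0.0027, 0.0468]
ee_rot: [0.643, 0.766, -0.001, 0.001]
ft_force: [0.3, -5.3, -1.1]
finger_gap: 0.0137
grasp_force: 25.6
```

Emit:
{"op": "arm_command", "data": {"moves": [[1,[1.5,0,0],[0,0,0]]]}}

```text
time_s: 26.35
eef_pos: [0.5695, -0.0012, 0.0467]
ee_rot: [0.643, 0.766, -0.001, 0.001]
ft_force: [1.0, -5.8, -2.3]
finger_gap: 0.0133
grasp_force: 25.6
```

Emit:
{"op": "arm_command", "data": {"moves": [[1,[1.5,0,0],[0,0,0]]]}}

```text
time_s: 26.45
eef_pos: [0.5693, 0.0004, 0.0468]
ee_rot: [0.643, 0.766, -0.001, 0.001]
ft_force: [0.7, -4.3, -0.3]
finger_gap: 0.0137
grasp_force: 25.6
```

Friction is now clearly there: half-difference about 3 N, against 0.5 N when loose. So the knife rests lightly on the gauge. I'll add 0.15 rad to sit mid-range.

Emit:
{"op": "arm_command", "data": {"moves": [[0.5,[0,0,0],[0,0,0]],[0.5,[0,0,-5],[0,0,0]],[0.5,[0,0,-43],[0,0,0]],[0.5,[0,0,-42],[0,0,0]],[0.5,[36,0,0],[0,0,0]],[0.5,[36,0,0],[0,0,0]],[0.5,[36,0.5,0],[0,0,0]],[0.5,[0,0,3],[0,0,0.129]],[0.5,[0,0,3],[0,0,0.129]],[0.5,[0,0,4],[0,0,0.129]],[0.5,[0,0,4],[0,0,0.129]],[0.5,[0,0,11],[0,0,0]],[0.5,[0,0,9],[0,0,0]],[0.9,[0,0,0],[0,0,0]],[1,[0,0,0],[0,0,0]],[1,[0,0,0],[0,0,0]],[1,[0,0,0],[0,0,0]]], "force": 40}}

```text
time_s: 28.15
eef_pos: [0.5522, 0.1072, 0.1017]
ee_rot: [0.817, 0.577, 0.001, 0.001]
ft_force: [5.0, -2.0, -6.3]
finger_gap: 0.0169
grasp_force: 39.2
```

Emit:
{"op": "arm_command", "data": {"moves": [[1,[0,0,0],[0,0,0.05]],[1,[0,0,0],[0,0,0.1]],[1,[0,0,0],[0,0,0]],[1,[0,0,0],[0,0,0]]]}}

```text
time_s: 28.55
eef_pos: [0.5523, 0.1072, 0.1016]
ee_rot: [0.858, 0.514, 0.001, 0.001]
ft_force: [6.0, -2.0, -6.6]
finger_gap: 0.0171
grasp_force: 39.2
```

Emit:
{"op": "arm_command", "data": {"moves": [[0.5,[0,0,0],[0,0,0]],[0.5,[0,0,-5],[0,0,0]],[0.5,[0,0,-22],[0,0,0]],[0.6,[0,0,0],[0,0,-0.131]],[0.6,[0,0,0],[0,0,-0.131]],[0.6,[0,0,0],[0,0,-0.131]],[0.6,[0,0,0],[0,0,-0.131]],[0.6,[0,0,0],[0,0,-0.131]],[0.6,[-36,0,0],[0,0,0]],[0.6,[-36,0,0],[0,0,0]],[0.6,[-35.5,-1,0],[0,0,0]],[0.6,[0,0,28],[0,0,0]],[0.6,[0,0,30],[0,0,0]],[0.6,[0,0,20],[0,0,0]],[0.6,[0,0,6],[0,0,0]],[0.6,[0,0,0],[0,0,0]],[0.6,[0,0,0],[0,0,0]],[0.6,[0,0,0],[0,0,0]]], "force": 25}}

```text
time_s: 30.35
eef_pos: [0.5685, 0.0019, 0.0476]
ee_rot: [0.647, 0.762, 0.001, 0.002]
ft_force: [0.6, 0.7, 0.1]
finger_gap: 0.0342
grasp_force: 0.0
```

Emit:
{"op": "arm_command", "data": {"moves": [[1,[0,0,0],[0,0,0]],[1,[0,0,0],[0,0,0]],[1,[0,0,0],[0,0,0]],[1,[0,0,0],[0,0,0]]]}}

```text
time_s: 30.75
eef_pos: [0.5681, 0.0019, 0.0469]
ee_rot: [0.647, 0.762, 0.001, 0.001]
ft_force: [0.8, 0.8, 6.6]
finger_gap: 0.0135
grasp_force: 26.0
```

Emit:
{"op": "arm_command", "data": {"moves": [[1,[0,0,-1],[0,0,0]],[1,[0,0,-1],[0,0,0]],[1,[0,0,0],[0,0,0]]]}}

```text
time_s: 31.05
eef_pos: [0.5672, 0.0018, 0.0469]
ee_rot: [0.647, 0.762, 0.0, 0.0]
ft_force: [2.3, -0.2, -1.6]
finger_gap: 0.0135
grasp_force: 25.4
```

Emit:
{"op": "arm_command", "data": {"moves": [[1,[-1.5,0,0],[0,0,0]],[1,[-1.5,0,0],[0,0,0]]]}}

```text
time_s: 31.25
eef_pos: [0.5669, -0.0001, 0.0469]
ee_rot: [0.647, 0.763, 0.0, -0.001]
ft_force: [0.0, 4.0, -0.8]
finger_gap: 0.0135
grasp_force: 25.2
```

Emit:
{"op": "arm_command", "data": {"moves": [[1,[-1.5,0,0],[0,0,0]]]}}

```text
time_s: 31.35
eef_pos: [0.5669, -0.0018, 0.0469]
ee_rot: [0.647, 0.763, -0.0, -0.001]
ft_force: [-0.7, 3.9, -0.9]
finger_gap: 0.0138
grasp_force: 25.2
```

Emit:
{"op": "arm_command", "data": {"moves": [[1,[-1,0,0],[0,0,0]]]}}

```text
time_s: 31.45
eef_pos: [0.5671, -0.0031, 0.0469]
ee_rot: [0.647, 0.763, -0.0, -0.001]
ft_force: [0.1, 3.2, -1.8]
finger_gap: 0.0136
grasp_force: 25.1
```

Pulling drag is about 3.7 N, right in range. I'll draw it out.

Emit:
{"op": "arm_command", "data": {"moves": [[1,[-2,0,0],[0,0,0]],[1,[-3,0,0],[0,0,0]],[1,[-3,0,0],[0,0,0]],[1,[-3,0,0],[0,0,0]],[1,[-3,0,0],[0,0,0]],[1,[-3,0,0],[0,0,0]],[1,[-3,0,0],[0,0,0]],[1,[-3,0,0],[0,0,0]],[1,[-3,0,0],[0,0,0]]], "force": 40}}

```text
time_s: 32.35
eef_pos: [0.5722, -0.0296, 0.0474]
ee_rot: [0.647, 0.762, -0.0, 0.0]
ft_force: [-0.6, 1.5, -2.7]
finger_gap: 0.0132
grasp_force: 42.3
```

Emit:
{"op": "arm_command", "data": {"moves": [[1,[-3,0,0],[0,0,0]],[1,[-3,0,0],[0,0,0]],[1,[-3,0,0],[0,0,0]],[1,[-3,0,0],[0,0,0]]]}}

```text
time_s: 32.75
eef_pos: [0.5742, -0.0415, 0.0475]
ee_rot: [0.647, 0.762, -0.0, 0.0]
ft_force: [-0.6, 2.1, -3.3]
finger_gap: 0.0135
grasp_force: 42.3
```

Emit:
{"op": "arm_command", "data": {"moves": [[1,[-2,0,0],[0,0,0]],[1,[-2,0,0],[0,0,0]],[1,[-4,0,0],[0,0,0]],[1,[-5,0,0],[0,0,0]],[1,[-5,0,0],[0,0,0]],[1,[-5,0,0],[0,0,0]],[1,[-5,0,0],[0,0,0]],[1,[-5,0,0],[0,0,0]],[1,[-5,0,0],[0,0,0]],[1,[-5,0,0],[0,0,0]],[1,[-5,0,0],[0,0,0]],[1,[-5,0,0],[0,0,0]],[1,[-5,0,0],[0,0,0]],[1,[-5,0,0],[0,0,0]],[1,[-3,0,0],[0,0,0]],[1,[0,0,-4],[0,0,0]],[1,[0,0,-8],[0,0,0]]], "force": 60}}

```text
time_s: 34.45
eef_pos: [0.5843, -0.106, 0.0591]
ee_rot: [0.647, 0.762, -0.0, -0.001]
ft_force: [-0.2, 0.6, -1.3]
finger_gap: 0.013
grasp_force: 64.1
```

```bash
python3 - <<'E'
from h import *
o=r.get_obs();q=o["ee_rot"];print(o["time_s"],o["eef_pos"],o["ft_force"],q,np.degrees(2*np.arctan2(q[1],q[0])))
a=r.get_image("scene")[160:400,120:365];b=r.get_image("top")[140:240,190:460]
cv2.imwrite("pics/g.png",np.vstack([cv2.resize(a,(380,372)),cv2.resize(b,(380,141))])[:,:,::-1])
a=cv2.resize(a,(420,420));b=cv2.resize(b,(378,140));b=cv2.copyMakeBorder(b,0,280,0,0,0)
cv2.imwrite("pics/g.png",cv2.convertScaleAbs(np.hstack([a,b]),alpha=1.6)[:,:,::-1])
E
```

```text
34.45 [ 0.58425397 -0.10599246  0.05909534] [-0.15276809  0.58548951 -1.26535339] [ 6.47236204e-01  7.62288936e-01 -3.38924655e-04 -8.71767759e-04] 99.33286516547831
```

View pics/g.png

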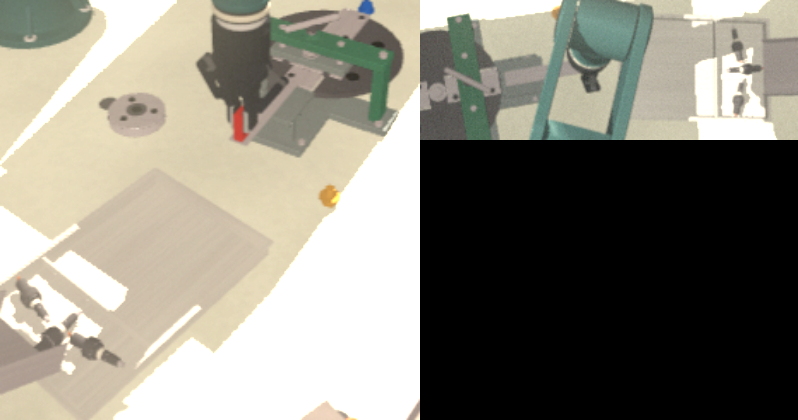

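The gauge is out of the gap and held level, with the red grip at crop (240,125). The tray's empty end, with its corners at (157,170) and (271,243), is clear. I'll carry it over and lower it.

Emit:
{"op": "arm_command", "data": {"moves": [[1,[-15,-1.5,0],[0,0,0]],[1,[-30,-3,0],[0,0,0]],[1,[-35,-3.5,0],[0,0,0]],[1,[-35,-3.5,0],[0,0,0]],[1,[-35,-3.5,0],[0,0,0]],[1,[-35,-3.5,0],[0,0,0]],[1,[-35,-3.5,0],[0,0,0]],[1,[-20,-2,0],[0,0,0]],[1,[-8,-1,0],[0,0,0]],[1,[0,0,10],[0,0,0]],[1,[0,0,20],[0,0,0]],[1,[0,0,20],[0,0,0]],[1,[0,0,8],[0,0,0]],[1,[0,0,4],[0,0,0]],[1,[0,0,0],[0,0,0]],[1,[0,0,0],[0,0,0]]]}}

```text
time_s: 36.15
eef_pos: [0.6012, -0.355, -0.0012]
ee_rot: [0.647, 0.762, 0.0, 0.001]
ft_force: [-1.2, -0.5, -1.0]
finger_gap: 0.0134
grasp_force: 64.2
```

```bash
python3 - <<'E'
from h import *
o=r.get_obs();print(o["eef_pos"],o["ft_force"],o["torque"],o["ee_rot"])
a=r.get_image("scene")[230:400,100:330]
b=r.get_image("top")[140:240,310:450]
a=cv2.resize(a,(800,591),interpolation=cv2.INTER_CUBIC);a[:200,:280]=cv2.resize(b,(280,200))
cv2.imwrite("pics/i.png",cv2.convertScaleAbs(a,alpha=1.3)[:,:,::-1])
E
```

```text
[ 0.60122339 -0.35503189 -0.00124501] [-1.22934151 -0.46109038 -0.97050793] [ 0.03457852 -0.02826127  0.01260097] [6.46997300e-01 7.62491613e-01 9.58507736e-05 1.01192146e-03]
```

View pics/i.png

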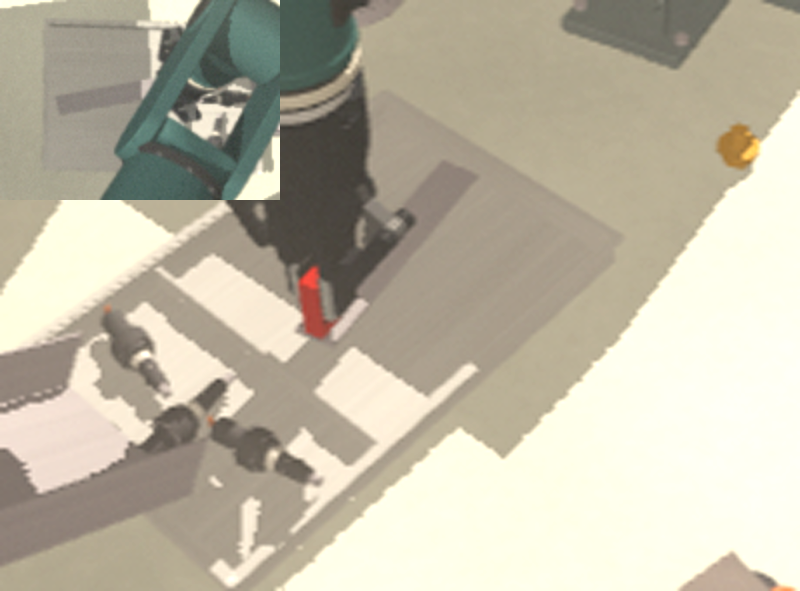

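The gauge is within the empty end: the grip foot is at (320,340), short of the divider line running from (160,270) to (375,440), and the blade's rear end at (460,168) is inside the far wall. I'll lower it to contact.

Emit:
{"op": "arm_command", "data": {"moves": [[1,[0,0,5],[0,0,0]],[1,[0,0,4],[0,0,0]],[1,[0,0,2],[0,0,0]],[1,[0,0,1],[0,0,0]],[1,[0,0,1],[0,0,0]],[1,[0,0,0],[0,0,0]]]}}

```text
time_s: 36.85
eef_pos: [0.6004, -0.3549, -0.0157]
ee_rot: [0.647, 0.762, -0.0, -0.0]
ft_force: [0.1, 0.4, -0.7]
finger_gap: 0.0131
grasp_force: 64.2
```

Emit:
{"op": "arm_command", "data": {"moves": [[1,[0,0,1],[0,0,0]],[1,[0,0,0],[0,0,0]]]}}

```text
time_s: 37.05
eef_pos: [0.6007, -0.3552, -0.0159]
ee_rot: [0.647, 0.762, 0.0, 0.0]
ft_force: [-0.1, -1.0, -1.0]
finger_gap: 0.013
grasp_force: 64.5
```

Emit:
{"op": "arm_command", "data": {"moves": [[1,[0,0,1],[0,0,0]],[1,[0,0,0],[0,0,0]]]}}

```text
time_s: 37.25
eef_pos: [0.6007, -0.3552, -0.016]
ee_rot: [0.647, 0.762, 0.0, 0.001]
ft_force: [-1.8, 1.0, 4.5]
finger_gap: 0.0132
grasp_force: 65.1
```

Emit:
{"op": "arm_command", "data": {"moves": [[1,[0,0,1],[0,0,0]],[1,[0,0,0],[0,0,0]]]}}

```text
time_s: 37.45
eef_pos: [0.6007, -0.3552, -0.016]
ee_rot: [0.647, 0.762, -0.0, 0.001]
ft_force: [-4.3, 2.1, 7.5]
finger_gap: 0.0129
grasp_force: 65.6
```

Contact with the floor at the predicted height (reported -0.016). I'll relieve the load, open and retreat.

Emit:
{"op": "arm_command", "data": {"moves": [[1,[0,0,-1.5],[0,0,0]],[0.5,[0,0,0],[0,0,0]],[0.5,[0,0,0],[0,0,0]],[0.5,[0,0,0],[0,0,0]],[0.5,[0,0,-10],[0,0,0]],[0.5,[0,0,-30],[0,0,0]],[0.5,[0,0,-40],[0,0,0]],[0.5,[0,0,-40],[0,0,0]],[0.5,[0,0,-40],[0,0,0]],[0.5,[0,0,0],[0,0,0]],[0.5,[0,0,0],[0,0,0]]]}}

```text
time_s: 38.55
eef_pos: [0.6014, -0.3556, 0.1459]
ee_rot: [0.647, 0.762, 0.0, 0.002]
ft_force: [-1.1, -1.1, -0.7]
finger_gap: 0.0432
grasp_force: 0.0
```

```bash
python3 - <<'E'
from h import *
np.set_printoptions(precision=4,suppress=True)
a=r.get_image("scene").astype(int);m=(a[...,0]>110)&(a[...,1]<60)&(a[...,2]<60);m=m.astype("uint8")
n,l,s,c=cv2.connectedComponentsWithStats(m)
for i in range(1,n):
  if s[i,4]>8: print(s[i],c[i],atz("scene",c[i],.03))
o=r.get_obs();print(o["time_s"],o["eef_pos"],o["ft_force"])
# expected grip body corners
for z in(.006,.05): print(proj("scene",np.array([.6,-.355,z])))
E
```

```text
[346 127  39  30 656] [364.8552 142.1707] [0.5066 0.5644 0.03  ]
[402 140   5  13  32] [403.6875 145.9375] [0.6249 0.6219 0.03  ]
[   1  294   43   53 1063] [ 22.8166 325.4788] [ 0.3372 -0.5799  0.03  ]
[187 317   7  14  54] [190.0926 322.9815] [ 0.6041 -0.367   0.03  ]
38.6 [ 0.6004 -0.3549  0.1432] [ 0.5343 -0.5774 -0.2636]
[193.9319 326.1438]
[191.9391 311.9084]
```

```bash
python3 -c "
from plant import r
print(r.sign_off())"
```

```text
the job is handed in; nothing more can be done
None
```

I set the screw so the gauge dragged at about 3–4 N, drew it out and laid it in the tray's empty end, then handed the job in at 38.6 s; the sign-off returned no verdict. The drag read nearer 2 N late in the draw.

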